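Unbolt the sagging conveyor guard gate and hold it ajar

ROBOT

A 6-joint arm with a two-finger parallel gripper is mounted at the origin on the work surface. World frame = base frame: x ahead of the robot, y to its left, z up, the work surface at z = 0. Lengths are in m, angles in rad, forces in N, time in s.
With the tool pointing down it reaches from about 0.35 to 0.925 m from the base axis. Payload 6.4 kg.
Tool frame: the origin (TCP) lies on the centre line of the jaws, within the pads' length; the fingertips stand 17 mm ahead of it and the grasp point (between the pads) lies 2 mm behind it; z points along the fingers, y is the line along which they close (so a half turn about z gives the same grasp; the last joint's range is limited). The gripper opens to 94 mm and grips with 3 to 60 N. Pads are 16 mm wide; open, the fingers measure 119 mm over their backs; the gripper's body (75 mm by 177 mm) begins 78 mm behind the grasp point.
Start: joints at [-1.463, 0.245, 1.558, -0, 1.339, -0.174], TCP at [0.181, -0.624, 0.199] pointing down, gripper open.
Joint ranges: [-3.13, 3.13], [-1.02, 2.26], [0.13, 2.54], [-0.95, 4.09], [0.21, 2.88], [-2.74, 2.74]. Speed limits (rad/s): [2.57, 2.57, 3.14, 3.14, 3.14, 3.14].

INTERFACE

Orientations are given as a unit quaternion [w, x, y, z].
In Python, from workcell import bot, eyes, order gives the robot as it stands. The module is installed in compiled form; this text tells all that it offers.
- The arm moves only by the tool jog_arm, never from a script. Its argument "commands" is one flat list of numbers, 5 for each row, row after row: the gripper command: -1 is shut, 1 is fully open, values between are in proportion, then the shift along the world's x, y, z in m, then the turn about the world's z in degrees. A call has 1 to 20 rows; each row is the pose to reach, as a shift and turn from the pose commanded when the call began; what a row does not reach only later rows make up. A row lasts 1/10 s, in which the tool goes at most 50 mm and 8.59 degrees, less where a joint would pass 70% of its speed; a pose out of reach is approached as far as the arm can. A call with a gripper value outside its range is refused whole. The fingers move at their own pace and stop on an object; "grip_force" is the grip in N (left out, the last holds). Time passes only in rows, so rows that repeat a pose let the fingers close. It gives the time, the measured TCP pose, the force, the opening and the grip force at its end, in the units of the state.
- bot.get_state(): the state, without advancing time (a new reading comes with each control period).
- eyes.grab_frame(name): name is "scene" or "top" or "wrist"; returns the picture (384x512x3 uint8, red, green, blue); there is no depth.
- eyes.get_calibration(name): a dict with "camera_matrix" (3x3 intrinsics, pixels), "T" (4x4, takes a point from camera to world coordinates); the wrist camera has in their place "mount" (4x4, takes a point from camera to tool coordinates, whose origin is the TCP and whose axes are the flange's). Camera axes: x right, y down, z forward; pixel columns grow to the right and rows downward; lengths in m; the calibration is good to about 2 mm. A picture is of the moment at which its call begins: read the wrist's pose just before it. get_calibration takes no time and is no camera call.
- order.finish_job(): hands the job in; it is judged then, once.
The state is a dict: "time": time; "joint_pos": joint angles; "joint_velocities": joint speeds; "joint_torque": joint torques, N m; "ee_pos": TCP position; "tool_rot": TCP orientation; "ft_force": force on the tool from outside, world axes, zero at the start; "torque": the same for the moment, N m; "opening": finger opening in m; "gripper_force": force on a finger pad.
Only numpy, scipy, OpenCV 4.12 (cv2) and the standard library are available. Lean on these libraries where they do the work, as an engineer would, in place of code of your own. Each camera call takes 0.05 s, during which the arm holds its last target. There are 200 camera calls.

TASK

Clear the orange gearmotor from in front of the conveyor's yellow guard gate: set it lengthwise on top of the narrow rubber-topped rest and let go of it. Then take the red knob, lift the sagging barrel bolt so that its nose clears the keeper's bent-up lip, pull it back out of the keeper while it is up, and swing the sprung gate ajar by the knob until its free edge stands about 12 cm out; finish still gripping the knob and holding the gate there. Leave the tray, the screwdriver and the bottle where they are.

Things in the scene. Friction and masses are not known exactly. Their poses are not given: they have to be found in the camera images.
- fence: low guard fence round a bench conveyor, 332 mm wide, 225 mm deep, 169 mm high, fixed. Origin on the bench, at the centre of the gate opening in the plane of the gate's front face. Its -x axis points out of the gate towards the robot side, +y runs along the gate from the free edge (bolt, keeper) to the hinge, z up
- gate_hinge (a point): a point on the gate's vertical hinge line, at gate-top height (160 mm above the bench), at fence (0, +132, 160) mm
- gate_edge (a point): top front corner of the yellow gate's free stile, 260 mm from the hinge line, 160 mm above the bench; moves with the gate
- gate (a joint): gate angle in rad: 0 shut, grows as the free edge swings out to the fence's -x side (about 8 mm of play at the free edge when bolted), up to 1.3. A spring always pulls it shut: 0.3 N m when shut, 0.8 N m more per rad. Free edge 12 cm out is 0.48 rad
- barrel (a joint): height of the sagging bolt in m: 0 fully sagged (it falls back there, weight and spring about 3 to 5 N), up to 0.020 lifted. The whole barrel, bolt and knob rise together, straight up. The nose's stub hangs 12 mm below the top of the keeper's lip when sagged, so more than 0.012 is needed to pass; about 0.016 is comfortable
- bolt (a joint): how far the bolt is drawn out of the keeper in m: 0 fully shot, up to 0.050; grows as the knob moves along the gate towards the hinge. It slides stiffly (about 1.2 N of friction) and stays where it is left; it starts anywhere from 0 to 0.008. Unlifted it is stopped by the keeper's lip after about 10 mm; the 12 mm long nose is past the lip at 0.026 (until then it must stay lifted) and out of the keeper altogether, freeing the gate, at 0.033; 0.043 is comfortable
- knob: the bolt's upright red knob, a cylinder 16 mm in diameter standing straight up on the bolt, in front of the gate: 30 mm out from the gate's front face (fence x -30 mm). Origin on its axis near its foot, 139 mm above the bench when sagged; its top is 66 mm above that (205 mm above the bench, 45 mm above the gate's top)
- knob_grip (a point): point to grip on the knob's axis, 50 mm above the knob's origin, 189 mm above the bench when sagged. With the gate shut and the bolt fully shot it lies at fence (-30, -50, 189) mm, 182 mm along the gate from the hinge line. The barrel around the knob's foot is below 155 mm above the bench
- motor: orange gearmotor with a bare metal gear end, loose on the bench in front of the gate, a block 100 x 42 x 38 mm (x, y, z), about 0.3 kg, its short shaft (18 mm) at the +x end. Origin at the centre of its underside
- rest: blue stand, fixed to the bench, with a narrow black rubber top 120 mm long (its x) and only 28 mm wide (its y), flat, 65 mm above the bench; foot 110 x 80 mm, 10 mm high. Origin on the bench under its centre
- rest_top (a point): centre of the rest's rubber top, 65 mm above the bench; x along the top
- tray: bystander: blue open parts tray with a divider, 100 x 130 x 35 mm, loose; origin at the centre of its underside
- driver: bystander: green-handled screwdriver, 190 mm long, lying along its x, handle at the -x end, about 30 mm thick at most; loose
- oiler: bystander: white oil bottle with a red cap, 42 mm in diameter, 90 mm high, loose; origin at the centre of its underside

How it is judged:
On the way, in this order (a step that is already met when the one before it is completed fails the run):
1. the gearmotor lies lengthwise on top of the rest, let go (contact force between motor and rest above 0.8 N and z of motor in the frame of rest_top above -0.004 m and horizontal distance between motor and rest_top below 0.03 m and angle between the x axis of motor and the x axis of rest, either way round below 0.35 rad and angle between motor's own z axis and vertical below 0.12 rad and contact force between the fingers and motor below 0.1 N and value of joint bolt below 0.02 m), for 0.2 s.
2. the bolt is gripped and lifted above the lip while it is drawn over it, the gate still shut (value of joint barrel above 0.01 m and value of joint bolt between 0.012 and 0.032 m and value of joint gate below 0.08 rad and contact force between the fingers and knob above 1 N).
3. the bolt is out of the keeper (value of joint bolt above 0.033 m).
At the end, for the whole second after the job is handed in: The gate is held still between 0.37 and 0.60 rad (free edge about 9.5 to 14.5 cm out) by the fingers gripping the red knob (more than 2 N), and the gearmotor lies upright at rest on top of the rest, centre within 30 mm of the rest's centre, lengthwise within 0.35 rad (value of joint gate between 0.37 and 0.6 rad and velocity of joint gate between -0.05 and 0.05 rad/s and contact force between the fingers and knob above 2 N and contact force between motor and rest above 0.8 N and z of motor in the frame of rest_top above -0.004 m and horizontal distance between motor and rest_top below 0.03 m and angle between the x axis of motor and the x axis of rest, either way round below 0.35 rad and angle between motor's own z axis and vertical below 0.12 rad and linear speed of motor below 0.02 m/s); the arm keeps its last pose, push and grip.
It fails at once if the tray, the screwdriver or the bottle was moved by more than 3 cm or the bottle tipped (distance of any of tray, driver, oiler from where it was at the start of the episode above 0.03 m or angle between oiler's own z axis and vertical above 0.5 rad).
It also fails if it takes over 45 s, if anything falls off the work surface, if the arm or the gripper's body presses on something with over 40 N, if the wrist force passes 120 N, or if a joint passes its speed limit or range.

## Working session

There is one attempt and no reset: what is moved stays moved. The work goes in short steps, Python scripts to look and compute and a tool call to move; the robot and the scene stay as the last step left them, time stands still between calls to the robot, and variables do not carry over. Pictures are saved under pics/ and viewed, at most 10 in all, crops included, and the job is handed in when it is done.

Besides the shell and the picture viewer there is one more tool, called after "Call:" by a JSON object that holds its "fn" and its "kwargs", one argument or row to a line. jog_arm: Moves the arm, as the interface text tells. Its arguments: {"type":"object","properties":{"commands":{"type":"array","items":{"type":"number"}},"grip_force":{"type":"number"}},"required":["commands"]}

```bash
mkdir -p pics; cat > h.py <<'E'
import numpy as np, cv2
from workcell import bot, eyes, order
def save(n,f):
    im=eyes.grab_frame(n); cv2.imwrite(f'pics/{f}.png',im[:,:,::-1]); return im
def ray(n,uv,z):
    c=eyes.get_calibration(n);K=np.array(c['camera_matrix']);T=np.array(c['T'])
    d=T[:3,:3]@np.linalg.inv(K)@[uv[0],uv[1],1.];o=T[:3,3]
    return o+d*(z-o[2])/d[2]
def proj(n,p):
    c=eyes.get_calibration(n);K=np.array(c['camera_matrix']);T=np.array(c['T'])
    q=K@(T[:3,:3].T@(np.array(p)-T[:3,3]));return q[:2]/q[2]
E
python3 - <<'E'
from h import *
a=save('top','t0');b=save('scene','s0')
for n in('top','scene'):
    c=eyes.get_calibration(n);print(n,np.round(c['T'],3).tolist(),np.round(c['camera_matrix'],1).tolist())
print(bot.get_state())
E
```

```text
top [[0.004, -0.987, 0.163, 0.361], [-1.0, -0.006, -0.011, 0.026], [0.012, -0.163, -0.987, 1.312], [0.0, 0.0, 0.0, 1.0]] [[372.8, 0.0, 250.2], [0.0, 372.8, 190.3], [0.0, 0.0, 1.0]]
scene [[0.774, 0.367, -0.516, 1.113], [0.633, -0.434, 0.641, -0.681], [0.011, -0.823, -0.568, 0.747], [0.0, 0.0, 0.0, 1.0]] [[350.8, 0.0, 252.3], [0.0, 350.8, 188.9], [0.0, 0.0, 1.0]]
{'time': 0.1, 'joint_pos': array([-1.46308286e+00,  2.45722213e-01,  1.55884917e+00, -8.75424077e-06,
        1.33873179e+00, -1.74105726e-01]), 'joint_velocities': array([-0.00072307,  0.00029346, -0.00372302, -0.00030135, -0.00061769,
        0.00205471]), 'joint_torque': array([ 5.01257236e-04, -4.16916060e+01, -3.15525985e+01,  6.87512895e-02,
        3.09638295e-02, -5.60864873e-05]), 'ee_pos': array([ 0.18070781, -0.62381069,  0.19839274]), 'tool_rot': array([-8.54930021e-04,  9.90088155e-01,  1.40444701e-01,  2.41295275e-05]), 'ft_force': array([-0.67040949,  0.54932541, -0.01214187]), 'torque': array([ 0.0409034 , -0.03599039, -0.00570788]), 'gripper_force': 0.0, 'opening': 0.09391125156925728}
```

View pics/t0.png

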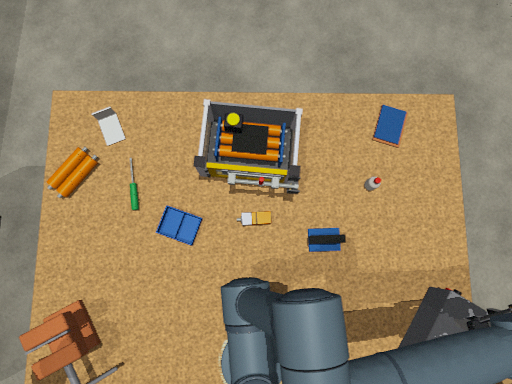

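View pics/s0.png

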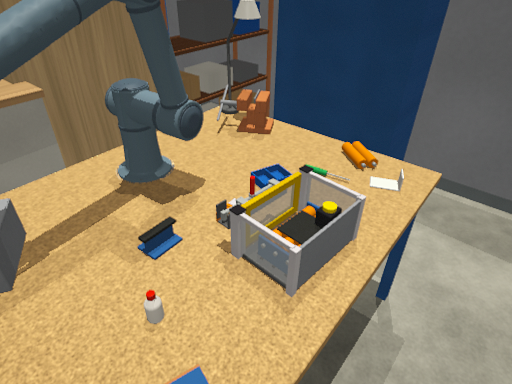

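The top view shows the fence gate along row ~170, the knob near (262,181), the motor near (256,218) with its shaft to the left, and the rest at (326,239). The scene view confirms the layout. I'll enlarge the region that matters.

```bash
python3 - <<'E'
import cv2
im=cv2.imread('pics/t0.png')[145:260,190:350]
cv2.imwrite('pics/t0c.png',cv2.resize(im,None,fx=5,fy=5,interpolation=cv2.INTER_CUBIC))
E
```

```text
(no output)
```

View pics/t0c.png

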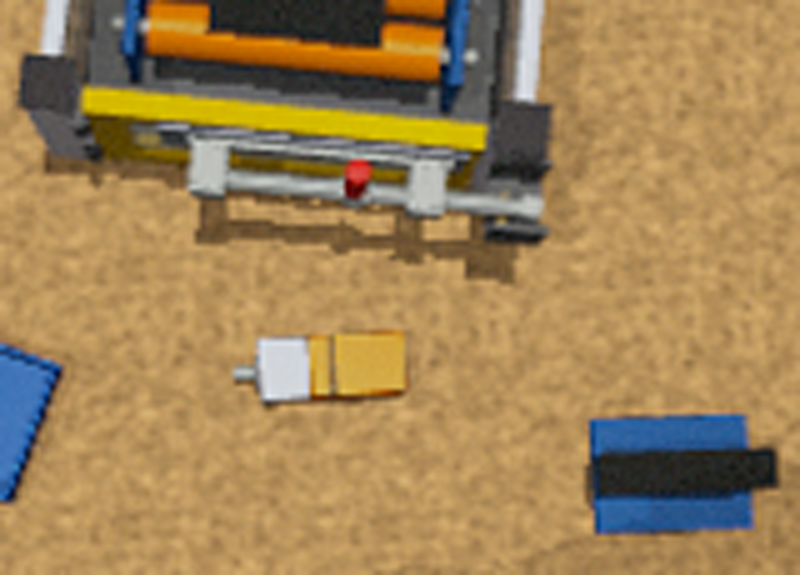

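```bash
python3 - <<'E'
from h import *
f=lambda x,y:(190+x/5-.4,145+y/5-.4)
P=lambda l,z:np.array([ray('top',f(*p),z) for p in l])
for n,l,z in(('motor',[(258,338),(405,332),(407,393),(264,402)],.038),('rest',[(593,455),(775,449),(777,487),(595,496)],.065)):
    p=P(l,z);c=p.mean(0);d=(p[0]+p[3]-p[1]-p[2])/2
    print(n,c.round(4),'len',np.linalg.norm(d).round(4),'w',np.linalg.norm(p[0]-p[3]).round(4),'yaw',np.degrees(np.arctan2(d[1],d[0])).round(1))
g=P([(83,112),(485,150)],.160);d=g[0]-g[1];print('gate',g.round(4),np.linalg.norm(d),np.degrees(np.arctan2(d[1],d[0])))
print('knob',P([(359,171)],.205).round(4))
print('shaft tip',P([(235,373)],.02).round(4))
E
```

```text
motor [ 0.4758 -0.0091  0.038 ] len 0.0994 w 0.044 yaw 93.3
rest [ 0.4044 -0.2424  0.065 ] len 0.1217 w 0.027 yaw 92.6
gate [[ 0.6248  0.1529  0.16  ]
 [ 0.602  -0.1012  0.16  ]] 0.2550929072758973 84.88180465073836
knob [[ 0.5791 -0.0197  0.205 ]]
shaft tip [[0.4723 0.0587 0.02  ]]
```

The sizes match what's given: motor 99 x 44 mm, rest 122 x 27 mm, and the knob within 2 mm of where the gate geometry puts it. I'll go over the motor, 16 mm towards the robot so the gripper body stays clear of the barrel.

Call:
{"fn": "jog_arm", "kwargs": {
  "commands": [1,0.279,0.615,0,77,1,0.279,0.615,0,77,1,0.279,0.615,0,77,1,0.279,0.615,0,77,1,0.279,0.615,0,77,1,0.279,0.615,0,77,1,0.279,0.615,0,77,1,0.279,0.615,0,77,1,0.279,0.615,0,77,1,0.279,0.615,0,77,1,0.279,0.615,0,77,1,0.279,0.615,0,77,1,0.279,0.615,0,77,1,0.279,0.615,0,77,1,0.279,0.615,-0.08,77,1,0.279,0.615,-0.08,77,1,0.279,0.615,-0.08,77],
  "grip_force": 25
}}

```text
time: 1.8
ee_pos: [0.4559, -0.008, 0.1147]
tool_rot: [-0.004, 0.687, 0.726, -0.002]
ft_force: [0.0, 0.1, 0.2]
opening: 0.0941
gripper_force: 0.0
```

```bash
python3 - <<'E'
from h import *
s=bot.get_state();print(s['ee_pos'],s['tool_rot'],s['joint_pos'])
save('wrist','w0');s=bot.get_state();print(s['ee_pos'])
print(np.round(eyes.get_calibration('wrist')['mount'],3))
E
```

```text
[ 0.45588408 -0.00799652  0.1147077 ] [-0.00446795  0.68715326  0.72649468 -0.00243135] [-2.67023718e-01 -1.17663415e-01  2.10275989e+00 -8.64067662e-05
  1.16666922e+00 -3.22634410e-01]
[ 0.45801998 -0.00877468  0.11759204]
[[ 0.    -0.971 -0.24   0.069]
 [ 1.     0.     0.001  0.001]
 [-0.    -0.24   0.971 -0.186]
 [ 0.     0.     0.     1.   ]]
```

View pics/w0.png

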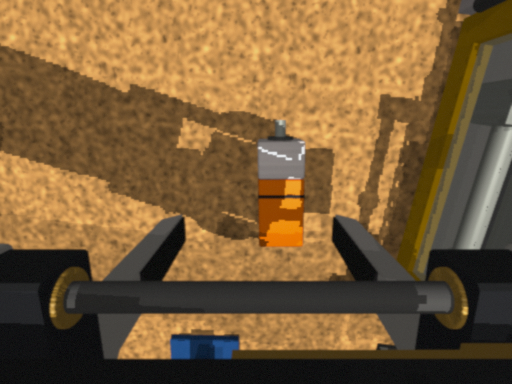

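The wrist view shows the motor (258–306, 138–246) between the fingers, offset to the fence side as planned. Descend, ease towards the robot, close, lift.

Call:
{"fn": "jog_arm", "kwargs": {
  "commands": [1,0,0,-0.05,0,1,0,0,-0.08,0,1,0,0,-0.094,0,1,0,0,-0.094,0,1,0,0,-0.094,0,-1,0,0,-0.094,0,-1,0,0,-0.094,0,-1,0,0,-0.094,0,-1,0,0,-0.094,0,-1,0,0,-0.094,0,-1,0,0,-0.094,0,-1,0,0,-0.094,0,-1,0,0,-0.094,0,-1,0,0,-0.094,0],
  "grip_force": 30
}}

```text
time: 3.25
ee_pos: [0.4604, -0.0095, 0.0258]
tool_rot: [0.001, 0.687, 0.726, 0.0]
ft_force: [2.6, -0.1, 4.5]
opening: 0.0419
gripper_force: 30.0
```

Call:
{"fn": "jog_arm", "kwargs": {
  "commands": [-1,0,0,0.03,0,-1,0,0,0.07,0,-1,0,0,0.1,0,-1,-0.014,-0.03,0.11,0,-1,-0.023,-0.07,0.11,0,-1,-0.033,-0.11,0.11,0,-1,-0.042,-0.15,0.11,0,-1,-0.05,-0.19,0.11,0,-1,-0.055,-0.22,0.11,0,-1,-0.056,-0.233,0.11,0,-1,-0.056,-0.233,0.1,0,-1,-0.056,-0.233,0.09,0,-1,-0.056,-0.233,0.09,0]
}}

```text
time: 4.55
ee_pos: [0.4023, -0.2394, 0.1123]
tool_rot: [-0.003, 0.687, 0.727, 0.0]
ft_force: [-0.1, -0.8, -2.8]
opening: 0.0414
gripper_force: 30.0
```

```bash
python3 - <<'E'
from h import *
s=bot.get_state();print(s['ee_pos'],s['ft_force'],s['torque'])
im=save('scene','s1')
im=im[150:300,60:260,::-1];cv2.imwrite('pics/s1c.png',cv2.resize(im,None,fx=4,fy=4,interpolation=cv2.INTER_CUBIC))
E
```

```text
[ 0.40228473 -0.23942945  0.11231211] [-0.07889059 -0.76540938 -2.7882214 ] [-0.0172188  -0.05861765 -0.05507263]
```

View pics/s1c.png

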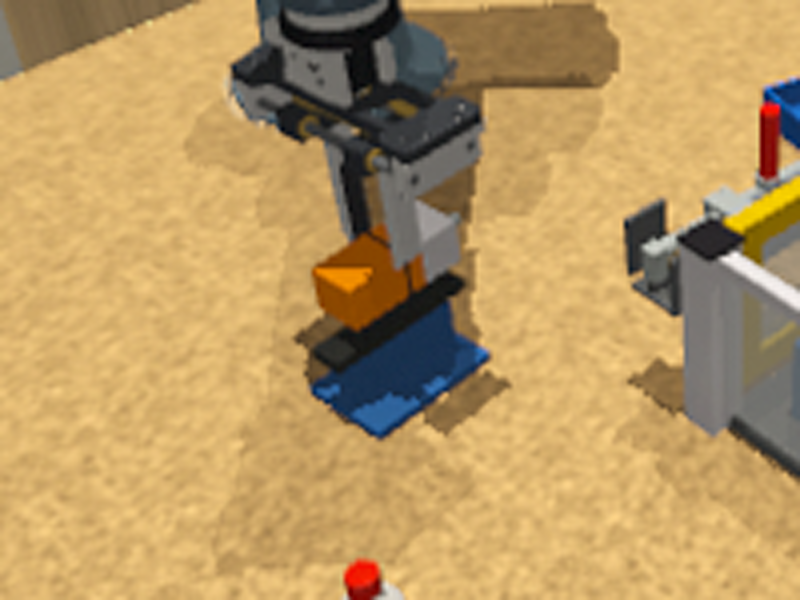

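The motor hangs level over the rest (crop ~(390,270)), aligned with the black top. Lower it.

Call:
{"fn": "jog_arm", "kwargs": {
  "commands": [-1,0,0,-0.012,0,-1,0,0,-0.02,0,-1,0,0,-0.024,0,-1,0,0,-0.025,0,-1,0,0,-0.025,0,-1,0,0,-0.025,0]
}}

```text
time: 5.2
ee_pos: [0.404, -0.2424, 0.0907]
tool_rot: [0.0, 0.687, 0.726, 0.0]
ft_force: [-1.0, 1.8, 1.6]
opening: 0.0415
gripper_force: 30.0
```

Call:
{"fn": "jog_arm", "kwargs": {
  "commands": [-0.05,0,0,-0.001,0,0.1,0,0,-0.001,0,0.4,0,0,-0.001,0,0.6,0,0,-0.001,0,0.6,0,0,-0.001,0,0.6,0,0,0,0,0.6,0,0,0.03,0,0.6,0,0,0.08,0,0.6,0,0,0.13,0,0.6,0,0,0.18,0,0.6,0,0,0.19,0,0.6,0,0,0.19,0]
}}

```text
time: 6.4
ee_pos: [0.4046, -0.2432, 0.2827]
tool_rot: [0.003, 0.687, 0.726, -0.0]
ft_force: [-0.1, -0.1, 0.2]
opening: 0.075
gripper_force: 0.0
```

```bash
python3 - <<'E'
from h import *
s=bot.get_state();print(s['ee_pos'],s['opening'],s['joint_pos'])
a=save('scene','s2');t=save('top','t2')
a=cv2.resize(a[180:270,110:270],None,fx=4.5,fy=4.5)[:,:720]
t=cv2.resize(t[160:255,200:360],None,fx=4.5,fy=4.5)
cv2.imwrite('pics/c2.png',cv2.resize(np.vstack([a,t])[:,:,::-1],(520,600)))
E
```

```text
[ 0.40460246 -0.24319557  0.28274288] 0.07495970895326905 [-7.82043017e-01 -2.52166509e-01  1.90243843e+00 -1.96278420e-05
  1.48630536e+00 -8.36945677e-01]
```

View pics/c2.png

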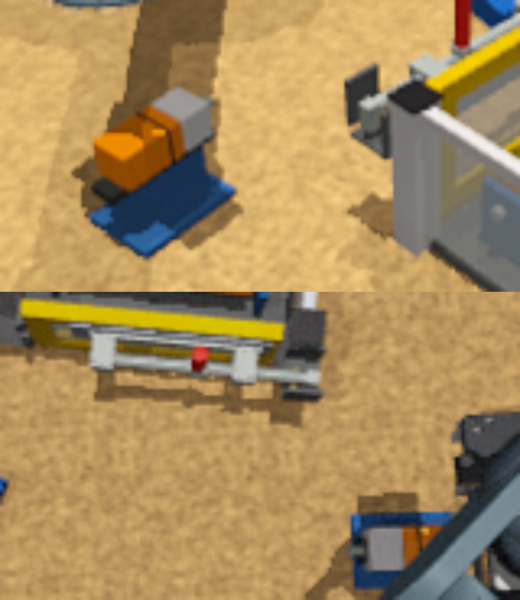

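The motor lies level on the rest, and the knob, at (200,358) in the lower half, is untouched. Next I go above the knob, with the jaws closing along the gate's normal and part open at 40 mm.

Call:
{"fn": "jog_arm", "kwargs": {
  "commands": [-0.15,0.175,0.222,0,-8,-0.15,0.175,0.222,0,-8,-0.15,0.175,0.222,0,-8,-0.15,0.175,0.222,0,-8,-0.15,0.175,0.222,0,-8,-0.15,0.175,0.222,0,-8,-0.15,0.175,0.222,0,-8,-0.15,0.175,0.222,0,-8,-0.15,0.175,0.222,0,-8]
}}

```text
time: 7.4
ee_pos: [0.5777, -0.021, 0.2786]
tool_rot: [-0.001, 0.737, 0.676, -0.001]
ft_force: [-0.4, -0.8, 0.5]
opening: 0.0397
gripper_force: 0.0
```

```bash
python3 - <<'E'
from h import *
from scipy.spatial.transform import Rotation as R
s=bot.get_state();im=save('wrist','w1');s2=bot.get_state()
print(s['ee_pos'],s2['ee_pos'],s['opening'],s['joint_pos'])
c=eyes.get_calibration('wrist');M=np.array(c['mount']);K=np.array(c['camera_matrix'])
q=s['tool_rot'];T=np.eye(4);T[:3,:3]=R.from_quat([*q[1:],q[0]]).as_matrix();T[:3,3]=s['ee_pos'];T=T@M
def pr(p):
    a=K@(T[:3,:3].T@(np.array(p)-T[:3,3]));return (a[:2]/a[2]).round(1)
for n,p in dict(knobtop=(.579,-.0197,.205),knobfoot=(.579,-.0197,.155),edge=(.602,-.1012,.16),hinge=(.625,.155,.16)).items(): print(n,pr(p))
E
```

```text
[ 0.57768033 -0.02098677  0.27860518] [ 0.57781777 -0.02127671  0.27918841] 0.03973185702010175 [-2.32216114e-01  2.33986609e-02  1.65776399e+00 -2.78243662e-04
  1.46345406e+00 -1.46509285e-01]
knobtop [258.6 194.5]
knobfoot [258.7 182.7]
edge [285.5 253.3]
hinge [292.9  -8.4]
```

View pics/w1.png

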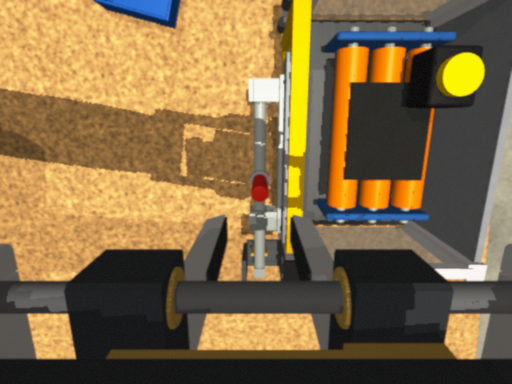

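The knob at (260,188) sits where I predicted, centred between the fingers, and the gate's front is parallel to the pads. Descend and grip.

Call:
{"fn": "jog_arm", "kwargs": {
  "commands": [-0.15,0.001,0,-0.04,0,-0.15,0.001,0,-0.075,0,-0.15,0.001,0,-0.09,0,-0.15,0.001,0,-0.09,0,-0.15,0.001,0,-0.09,0,-1,0.001,0,-0.09,0,-1,0.001,0,-0.09,0,-1,0.001,0,-0.09,0,-1,0.001,0,-0.09,0,-1,0.001,0,-0.09,0],
  "grip_force": 35
}}

```text
time: 8.45
ee_pos: [0.5792, -0.0205, 0.1913]
tool_rot: [-0.0, 0.736, 0.677, -0.001]
ft_force: [-5.0, 0.3, 5.5]
opening: 0.0144
gripper_force: 35.0
```

Call:
{"fn": "jog_arm", "kwargs": {
  "commands": [-1,0,0,0.005,0,-1,0,0,0.01,0,-1,0,0,0.014,0,-1,0,0,0.017,0,-1,0,0,0.017,0,-1,0,0,0.017,0]
}}

```text
time: 9.05
ee_pos: [0.5791, -0.0203, 0.2069]
tool_rot: [-0.001, 0.736, 0.677, -0.001]
ft_force: [-4.6, -1.8, -3.8]
opening: 0.0146
gripper_force: 35.0
```

```bash
python3 - <<'E'
from h import *
a=save('scene','s3');
a=cv2.resize(a[140:260,200:320],None,fx=4.9,fy=4.9,interpolation=cv2.INTER_CUBIC)
cv2.imwrite('pics/c3.png',a[:,:,::-1])
E
```

```text
(no output)
```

View pics/c3.png

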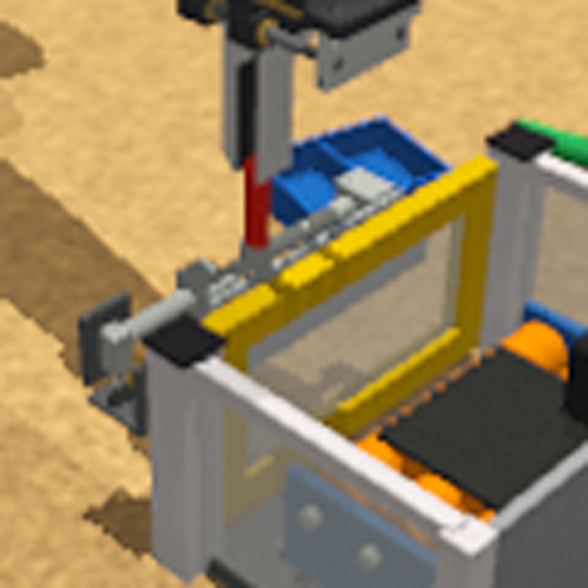

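The fingers hold the knob with the barrel raised, and the ~4 N load matches. Draw the bolt along the gate.

Call:
{"fn": "jog_arm", "kwargs": {
  "commands": [-1,0.0004,0.005,0.001,0,-1,0.001,0.011,0.001,0,-1,0.0015,0.017,0.001,0,-1,0.002,0.023,0.001,0,-1,0.0026,0.029,0.001,0,-1,0.0032,0.035,0.001,0,-1,0.0036,0.04,0.001,0,-1,0.0037,0.041,0.001,0,-1,0.0037,0.041,0.001,0]
}}

```text
time: 10.0
ee_pos: [0.5828, 0.0213, 0.2078]
tool_rot: [-0.001, 0.736, 0.677, -0.0]
ft_force: [-5.2, 0.3, -3.2]
opening: 0.0142
gripper_force: 35.0
```

```bash
python3 - <<'E'
from h import *
a=save('scene','s4');
a=cv2.resize(a[140:260,200:320],None,fx=4.9,fy=4.9,interpolation=cv2.INTER_CUBIC)
cv2.imwrite('pics/c4.png',a[:,:,::-1])
E
```

```text
(no output)
```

View pics/c4.png

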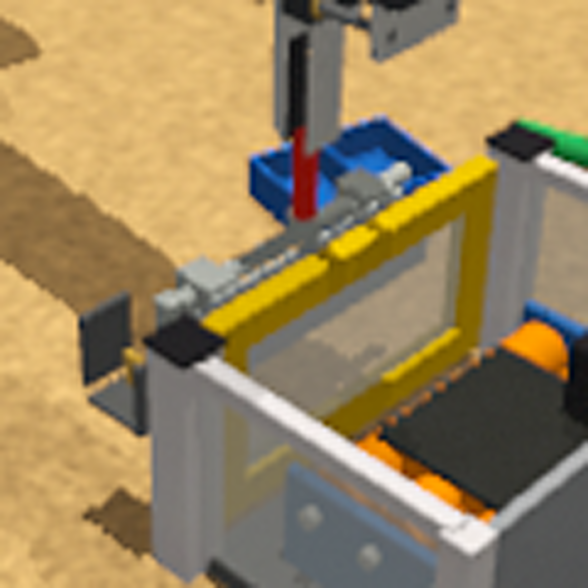

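The bolt nose at (170,305) is clear of the keeper (105,345). Swing the gate along the arc about the hinge at (0.625,0.155), turning the tool with it.

Call:
{"fn": "jog_arm", "kwargs": {
  "commands": [-1,-0.005,0.0018,0,-2.3,-1,-0.0106,0.0038,0,-4.6,-1,-0.0158,0.006,0,-6.9,-1,-0.0208,0.0084,0,-9.2,-1,-0.0258,0.011,0,-11.5,-1,-0.0306,0.0138,0,-13.8,-1,-0.0354,0.0168,0,-16,-1,-0.04,0.02,0,-18.3,-1,-0.0445,0.0234,0,-20.6,-1,-0.0488,0.027,0,-22.9,-1,-0.0525,0.0303,0,-24.9,-1,-0.055,0.0326,0,-26.4,-1,-0.0575,0.035,0,-27.8,-1,-0.0575,0.035,0,-27.8,-1,-0.0575,0.035,0,-27.8,-1,-0.0575,0.035,0,-27.8,-1,-0.0575,0.035,0,-27.8]
}}

```text
time: 11.75
ee_pos: [0.5266, 0.0556, 0.2086]
tool_rot: [0.0, 0.877, 0.48, 0.001]
ft_force: [4.7, -1.5, -3.6]
opening: 0.0149
gripper_force: 35.0
```

```bash
python3 - <<'E'
from h import *
s=bot.get_state();print(s['ee_pos'],s['ft_force'],s['joint_velocities'].round(3))
t=save('top','t5');a=save('scene','s5')
t=cv2.resize(t[130:255,190:350],(600,469),interpolation=cv2.INTER_CUBIC)
a=cv2.resize(a[150:280,120:320],(600,390))
cv2.imwrite('pics/t5c.png',t[:,:,::-1]);cv2.imwrite('pics/s5c.png',a[:,:,::-1])
E
```

```text
[0.52660238 0.05558715 0.20864589] [ 4.73743616 -1.53516097 -3.64693187] [0.    0.001 0.003 0.001 0.006 0.001]
```

View pics/s5c.png

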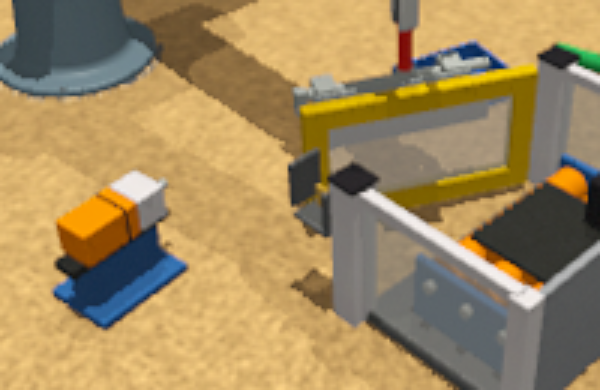

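The gate stands ajar with the knob held, and the motor is still on the rest. I'll check the gate angle against the free-edge pixel (about (221,184) in the full image), then hand in.

```bash
python3 - <<'E'
from h import *
for th in(.37,.42,.475,.53,.6):
    a=np.radians(-95.1)-th;print(th,proj('scene',(.625+.26*np.cos(a),.155+.26*np.sin(a),.16)).round(1))
E
```

```text
0.37 [220.9 189.2]
0.42 [219.5 186.9]
0.475 [218.2 184.4]
0.53 [217.2 181.8]
0.6 [216.3 178.6]
```

```bash
python3 -c "
from workcell import order
print(order.finish_job())"
```

```text
the job is handed in; nothing more can be done
None
```

I handed the job in (no verdict was shown): the gearmotor lies lengthwise on the rest, the bolt is drawn clear of the keeper, and the gripper is holding the gate by the knob at about 0.475 rad (about 12 cm out), at about 12 s of the 45 s allowed.

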